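Stack and clamp cheese boxes for tying

ROBOT

A 6-joint arm with a two-finger parallel gripper is mounted at the origin on the work surface. World frame = base frame: x ahead of the robot, y to its left, z up, the work surface at z = 0. Lengths are in m, angles in rad, forces in N, time in s.
With the tool pointing down it reaches from about 0.3 to 0.775 m from the base axis. Payload 14.6 kg.
Tool frame: the origin (TCP) lies at the very end of the fingers, on their centre line; the grasp point (between the pads) lies 19 mm behind it; z points along the fingers, y is the line along which they close (so a half turn about z gives the same grasp; the last joint's range is limited). The gripper opens to 85 mm and grips with 20 to 120 N. Pads are 22 mm wide; open, the fingers measure 114 mm over their backs; the gripper's body (76 mm by 85 mm) begins 54 mm behind the grasp point. The pads swing forward as they close: fully open they stand 13 mm farther back than shut.
Start: joints at [-1.273, 0.3, 1.521, -0, 1.321, -0.067], TCP at [0.196, -0.514, 0.231] pointing down, gripper open.
Joint ranges: [-3.03, 3.03], [-0.79, 2.21], [0.23, 2.52], [-1.04, 4.18], [0, 3.07], [-2.55, 2.55]. Speed limits (rad/s): [2.22, 2.22, 2.57, 3.14, 3.14, 3.14].

INTERFACE

Orientations are given as [roll, pitch, yaw] about the fixed x, y, z axes, in that order (R = Rz(yaw) Ry(pitch) Rx(roll)).
In Python, from workcell import bot, optics gives the robot as it stands. The module is installed in compiled form; this text tells all that it offers.
- The arm moves only by the tool play_rows, never from a script. Its arguments are lists of equal length, an entry for each row: "delta_rot": the turn, a rotation vector about the world's x, y, z in rad, a list of three; "xyz": the shift along the world's x, y, z in m, a list of three; "jaw": the finger opening in m, from 0 to 0.0854. In form: {"delta_rot": [[ax, ay, az], ...], "xyz": [[tx, ty, tz], ...], "jaw": [jaw, ...]}. A call has 1 to 10 rows; each row is the pose to reach, as a shift and turn from the pose commanded when the call began; what a row does not reach only later rows make up. A row lasts 1/8 s, in which the tool goes at most 62.5 mm and 10.7 degrees, less where a joint would pass 70% of its speed; a pose out of reach is approached as far as the arm can. A call with a gripper value outside its range is refused whole. The fingers move at their own pace and stop on an object; "squeeze" is the grip in N (left out, the last holds). Time passes only in rows, so rows that repeat a pose let the fingers close. It gives the time, the measured TCP pose, the force, the opening and the grip force at its end, in the units of the state.
- bot.read_state(): the state, without advancing time (a new reading comes with each control period).
- optics.grab_frame(name): name is "scene" or "top"; returns a dict with "image" (480x640x3 uint8, blue, green, red), "fx", "fy", "cx", "cy" (pixels), "distortion" ([k1, k2, p1, p2, k3] as OpenCV has them; the pictures are not rectified), "rvec" (rotation vector, rad) and "tvec" (3), from world to camera coordinates, as OpenCV has them. Camera axes: x right, y down, z forward; pixel columns grow to the right and rows downward; lengths in m; the calibration is good to about 2 mm. A picture is of the moment at which its call begins. There is no depth.
- bot.sign_off(): hands the job in; it is judged then, once.
Trained networks look in the newest picture that a camera, given by its name, has taken for a name from the list of things; names that differ only in an ending like _2 or _b are one class to them, and where a whole thing is asked for, a point or a joint stands for the part that bears it (a point fixed in the world has none). Each returns a list of dicts, best first, with "conf" (0 to 1); they miss things now and then, are a little off and sometimes report something else, mostly with a low value. They report only what shows in the picture. A call takes as long as a camera call. They do not tell look-alikes from the thing itself.
- optics.trace(camera, thing): "pixels" (480x640 bool, what is visible of it) and "bbox" ([left, top, right, bottom] in pixels, round what is visible of it).
The state is a dict: "clock": time; "joint_pos": joint angles; "joint_vel": joint speeds; "effort": joint torques, N m; "tool_pos": TCP position; "tool_rot": TCP orientation; "ft_force": force on the tool from outside, world axes, zero at the start; "moment": the same for the moment, N m; "opening": finger opening in m; "gripper_force": force on a finger pad.
Only numpy, scipy, OpenCV 4.12 (cv2) and the standard library are available. Lean on these libraries where they do the work, as an engineer would, in place of code of your own. Each camera call takes 0.05 s, during which the arm holds its last target. There are 200 camera calls.

TASK

At the cheese stall, stack the two loose rectangular wooden cheese boxes squarely, one after the other, on the box that already lies in the bench clamp, same way round, so that they form a column of three. Then press the clamp's sprung trigger down with the fingertips and let it up again, as often as needed, until the sliding jaw touches the column and pins it against the fixed jaw; move the jaw by the trigger only, and do not crush the boxes. Finish while still holding the trigger down, with the jaw's sprung plate pushed in by about 8 mm (no more than 12 mm), so that the column stays gripped for tying, and leave the other goods where they stand.

Things in the scene. Friction and masses are not known exactly. Their poses are not given: they have to be found in the camera images.
- clamp: Bench clamp fixed to the table: wooden bed 100 x 330 mm, its top 10 mm above the table. Origin on the table, under the column's place; own y axis = clamping direction, from trigger to fixed jaw; z up. Dark steel housing: x -31..31, y -225..-135 mm, 105 mm high, ears to 148 mm. Trigger pivot: line along x at y = -175, z = 135 mm. A 16 mm rack bar runs through the housing, below the trigger
- fixed_face (a point): Middle of the fixed jaw's clamping face (wooden plate 80 mm wide in x, its top 98 mm above the table), which looks to the clamp's -y; at y = +60 mm in the clamp's frame
- plate_face (a point): Middle of the clamping face of the sliding jaw's sprung wooden plate (70 mm wide, from 16 to 111 mm above the table), which looks to the clamp's +y, towards the column
- jaw (a joint): Travel of the sliding jaw's bar towards the fixed jaw, m (0 to 0.075); starts between 0 and 0.02. At 0, with the sprung plate not pushed in, the plate's face is 145 mm from the fixed jaw's face. A 3 N friction brake holds the bar where it is left
- pad (a joint): How far the sprung plate is pushed back into the sliding jaw, m: 0 when touching nothing, 0.018 at its stop; 1 N per mm, so it shows the clamping force. Without the trigger held it creeps back to about 3 mm or less
- trigger (a joint): Angle of the trigger, rad: 0 = up (a spring returns it), 0.5 = fully down. Pressing drives the jaw forward by 48 mm per rad (24 mm a full stroke) through a ratchet of 8 mm pitch, so up to about 8 mm at the beginning of a stroke may be lost; letting it up fully re-engages the ratchet and leaves the jaw where it is
- press_point (a point): Middle of the top of the trigger's black paddle (40 x 46 mm); 112 mm along and 8 mm above the middle of an arm from the pivot that points to the clamp's -y and leans up by 0.42 rad when the trigger is up. Pressing takes about 6 N while the jaw is free and some 4 N more when clamping by 8 mm; the point sinks about 53 mm in a full stroke, on an arc about the pivot
- trigger_paddle: The paddle and arm end of the trigger, black rubber; body origin on the trigger's pivot
- jaw_plate: The sprung wooden plate of the sliding jaw; moved by the trigger only
- box_a: Closed wooden cheese box, 60 (x) x 90 (y) x 36 mm, lying on the clamp's bed between the jaws, its long side along the clamp's y axis, 3 to 8 mm away from the fixed jaw. Origin: centre of its underside. 0.12 kg, can slide
- box_b: A like box, loose on the table, 60 (x) x 90 (y) x 36 mm; origin: centre of its underside. 0.12 kg
- box_c: A like box, loose on the table, 60 (x) x 90 (y) x 36 mm; origin: centre of its underside. 0.12 kg
- honey_jar: Bystander: glass jar with brass lid, 48 mm wide, 65 mm high, origin at its foot
- small_cheese: Bystander: small cheese wheel, 90 mm wide, 40 mm high, origin at its foot
- pear_cheese: Bystander: pear-shaped cheese, 104 mm wide, 141 mm high, origin at its foot
- round_tin: Bystander: round tin, 80 mm wide, 45 mm high, origin at its foot
- oil_bottle: Bystander: green oil bottle, 56 mm wide, 190 mm high, origin at its foot
- flat_box: Bystander: round flat wooden box, 102 mm wide, 30 mm high, origin at its foot
Things that resemble listed ones, but are neither listed nor needed, are in the scene too. Leave any pink or turquoise look-alike of the box_a alone.

How it is judged:
On the way, in this order (a step that is already met when the one before it is completed fails the run):
1. one loose box stands squarely on the box in the clamp, let go (((horizontal distance between box_b and box_a below 0.01 m and z of box_b in the frame of box_a between 0.032 and 0.04 m and angle between the y axis of box_b and the y axis of box_a, either way round below 0.12 rad and angle between box_b's own z axis and vertical below 0.06 rad and contact force between the fingers and box_b below 0.2 N and linear speed of box_b below 0.03 m/s) or (horizontal distance between box_c and box_a below 0.01 m and z of box_c in the frame of box_a between 0.032 and 0.04 m and angle between the y axis of box_c and the y axis of box_a, either way round below 0.12 rad and angle between box_c's own z axis and vertical below 0.06 rad and contact force between the fingers and box_c below 0.2 N and linear speed of box_c below 0.03 m/s)) and height (world z) of box_a below 0.014 m and x of box_a in the frame of clamp between -0.02 and 0.02 m), for 0.2 s.
2. the other box stands squarely on top: a column of three, let go ((((horizontal distance between box_b and box_a below 0.01 m and z of box_b in the frame of box_a between 0.032 and 0.04 m and angle between the y axis of box_b and the y axis of box_a, either way round below 0.12 rad and angle between box_b's own z axis and vertical below 0.06 rad and contact force between the fingers and box_b below 0.2 N and linear speed of box_b below 0.03 m/s) and (horizontal distance between box_c and box_b below 0.01 m and z of box_c in the frame of box_b between 0.032 and 0.04 m and angle between the y axis of box_c and the y axis of box_b, either way round below 0.12 rad and angle between box_c's own z axis and vertical below 0.06 rad and contact force between the fingers and box_c below 0.2 N and linear speed of box_c below 0.03 m/s)) or ((horizontal distance between box_c and box_a below 0.01 m and z of box_c in the frame of box_a between 0.032 and 0.04 m and angle between the y axis of box_c and the y axis of box_a, either way round below 0.12 rad and angle between box_c's own z axis and vertical below 0.06 rad and contact force between the fingers and box_c below 0.2 N and linear speed of box_c below 0.03 m/s) and (horizontal distance between box_b and box_c below 0.01 m and z of box_b in the frame of box_c between 0.032 and 0.04 m and angle between the y axis of box_b and the y axis of box_c, either way round below 0.12 rad and angle between box_b's own z axis and vertical below 0.06 rad and contact force between the fingers and box_b below 0.2 N and linear speed of box_b below 0.03 m/s))) and height (world z) of box_a below 0.014 m and x of box_a in the frame of clamp between -0.02 and 0.02 m), for 0.2 s.
3. the jaw has been pumped up to the column and its sprung plate is pushed in by 5 mm or more while the trigger is held (all of step 2 and value of joint pad between 0.005 and 0.0125 m and contact force between the fingers and trigger_paddle above 1 N and value of joint trigger above 0.04 rad), for 0.2 s.
At the end, for the whole second after the job is handed in: Three boxes in one upright column (each within 10 mm and 0.12 rad of the one below, untouched by the gripper), pinned to the fixed jaw (within 4 mm); sprung plate pushed in 5 to 12.5 mm; fingers still hold the trigger down with over 1 N (all of step 3 and angle between the y axis of box_a and the y axis of clamp, either way round below 0.06 rad and y of box_a in the frame of fixed_face between -0.049 and -0.042 m); the arm keeps its last pose, push and grip.
It fails at once if the boxes are crushed: the sprung plate is pushed in by more than 13.5 mm (value of joint pad above 0.0135 m).
It fails at once if the sliding jaw is pushed by the robot instead of by the trigger (contact force between the arm and jaw_plate above 3 N).
It fails at once if the sliding jaw is pushed by the fingers instead of by the trigger (contact force between the fingers and jaw_plate above 3 N).
It fails at once if other goods are moved by more than 30 mm (distance of any of honey_jar, small_cheese, pear_cheese, round_tin, oil_bottle, flat_box from where it was at the start of the episode above 0.03 m).
It also fails if it takes over 64 s, if anything falls off the work surface, if the arm or the gripper's body presses on something with over 40 N, if the wrist force passes 120 N, or if a joint passes its speed limit or range.

## Working session

There is one attempt and no reset: what is moved stays moved. The work goes in short steps, Python scripts to look and compute and a tool call to move; the robot and the scene stay as the last step left them, time stands still between calls to the robot, and variables do not carry over. Pictures are saved under pics/ and viewed, at most 10 in all, crops included, and the job is handed in when it is done.

Besides the shell and the picture viewer there is one more tool, called after "Call:" as name(argument=value, ...) on one line, values as JSON. play_rows: Moves the arm, as the interface text tells. Its arguments: {"type":"object","properties":{"delta_rot":{"type":"array"},"xyz":{"type":"array"},"jaw":{"type":"array"},"squeeze":{"type":"number"}},"required":["delta_rot","xyz","jaw"]}

```bash
mkdir -p pics; cat > h.py <<'E'
import numpy as np, cv2
from workcell import bot, optics
def cam(f):
    K=np.array([[f['fx'],0,f['cx']],[0,f['fy'],f['cy']],[0,0,1.]]); return K,np.array(f['distortion'],float),np.array(f['rvec'],float),np.array(f['tvec'],float)
def proj(f,P):
    K,d,r,t=cam(f); return cv2.projectPoints(np.array(P,float).reshape(-1,1,3),r,t,K,d)[0].reshape(-1,2)
def ray(f,uv):
    K,d,r,t=cam(f); R=cv2.Rodrigues(r)[0]
    n=cv2.undistortPoints(np.array(uv,float).reshape(-1,1,2),K,d).reshape(-1,2)
    D=np.c_[n,np.ones(len(n))]@R; C=-R.T@t.ravel(); return C,D
def onz(f,uv,z):
    C,D=ray(f,uv); return C+D*((z-C[2])/D[:,2])[:,None]
E
python3 - <<'E'
from h import *
for n in ('top','scene'):
    f=optics.grab_frame(n); cv2.imwrite(f'pics/{n}0.png',f['image'])
    C,_=ray(f,[[0,0]]); print(n,f['fx'],C.round(3),f['distortion'])
    for th in ('box_a','clamp','jaw_plate','trigger_paddle','press_point','fixed_face','honey_jar','small_cheese','pear_cheese','round_tin','oil_bottle','flat_box'):
        try: print(th,[(round(d['conf'],2),[round(float(x)) for x in d['bbox']],onz(f,[[(d['bbox'][0]+d['bbox'][2])/2,(d['bbox'][1]+d['bbox'][3])/2]],0.03)[0,:2].round(3)) for d in optics.trace(n,th)])
        except Exception as e: print(th,e)
s=bot.read_state(); print(s)
E
```

```text
top 583.7688436654041 [0.287 0.013 1.402] [-0.14825169  0.          0.          0.          0.        ]
box_a [(0.86, [378, 295, 423, 331], array([ 0.417, -0.172])), (0.84, [190, 327, 222, 366], array([0.366, 0.288])), (0.78, [268, 227, 308, 253], array([0.61 , 0.083])), (0.65, [358, 155, 394, 197], array([ 0.759, -0.143])), (0.62, [240, 299, 284, 331], array([0.433, 0.153])), (0.62, [126, 337, 164, 383], array([0.342, 0.435]))]
clamp [(0.8, [252, 217, 426, 268], array([ 0.597, -0.039])), (0.32, [157, 261, 195, 299], array([0.529, 0.357])), (0.18, [320, 296, 344, 315], array([ 0.445, -0.013]))]
jaw_plate [(0.44, [326, 222, 329, 256], array([ 0.608, -0.012]))]
trigger_paddle [(0.79, [405, 223, 425, 240], array([ 0.612, -0.225]))]
press_point [(0.78, [403, 222, 428, 244], array([ 0.609, -0.226]))]
fixed_face [(0.77, [250, 223, 266, 260], array([0.612, 0.156]))]
honey_jar []
small_cheese [(0.72, [158, 261, 193, 303], array([0.524, 0.358])), (0.31, [268, 225, 308, 255], array([0.611, 0.084]))]
pear_cheese [(0.64, [174, 189, 216, 231], array([0.7 , 0.31]))]
round_tin [(0.94, [299, 166, 32
[... 1736 characters left out ...]
534, -0.404]))]
{'clock': 1.3, 'joint_pos': array([-1.27260093e+00,  2.99900447e-01,  1.52096021e+00,  3.15991796e-05,
        1.32067156e+00, -6.65588983e-02]), 'joint_vel': array([ 0.00026573, -0.00025882,  0.00075645, -0.00149702,  0.00025379,
       -0.00036461]), 'effort': array([-5.17808439e-04, -5.43344414e+01, -3.61981416e+01, -1.34155334e-04,
        5.75991289e-04, -1.84608501e-05]), 'tool_pos': array([ 0.19622525, -0.51381956,  0.23129719]), 'tool_rot': array([ 3.14153032e+00, -2.65292490e-05,  3.64746471e-01]), 'ft_force': array([ 0.59430909, -0.22646566,  0.25556567]), 'moment': array([-0.03390547,  0.01187155,  0.02383519]), 'gripper_force': 0.0, 'opening': 0.08530425382741799}
```

View pics/top0.png

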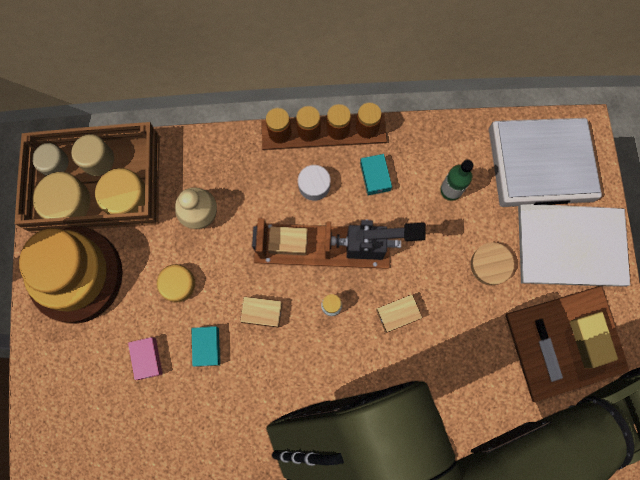

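View pics/scene0.png

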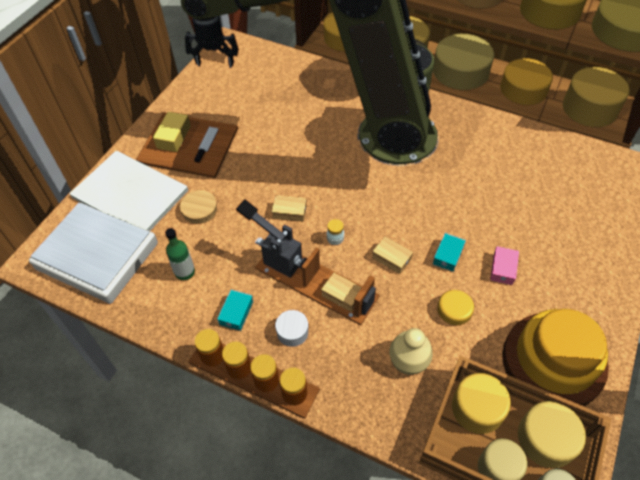

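Top view: clamp at pixels (252–426, 217–268). The loose light-wood boxes are at (262,312) and (400,313), and the pink and turquoise look-alikes are elsewhere. Next I fit the poses with silhouettes in both views.

```bash
cat >> h.py <<'E'
from scipy.optimize import minimize
def boxpts(x,y,yaw,z,lx=(-.03,.03),ly=(-.045,.045),h=.036):
    c,s=np.cos(yaw),np.sin(yaw)
    return np.array([[x+c*a-s*b,y+s*a+c*b,z+k] for a in lx for b in ly for k in (0,h)])
def hullmask(uv,S=4,off=(0,0),shape=(480,640)):
    m=np.zeros((shape[0]*S,shape[1]*S),np.uint8)
    cv2.fillConvexPoly(m,cv2.convexHull(np.round(((uv-off)+.5)*S-.5).astype(np.int32)),1); return m
def iou_cost(f,mask,pts,S=4,pad=8):
    ys,xs=np.where(mask); o=np.array([xs.min()-pad,ys.min()-pad]); sh=(ys.max()-ys.min()+2*pad,xs.max()-xs.min()+2*pad)
    M=np.kron(mask[o[1]:o[1]+sh[0],o[0]:o[0]+sh[1]].astype(np.uint8),np.ones((S,S),np.uint8))
    m=hullmask(proj(f,pts),S,o,M.shape and (M.shape[0]//S,M.shape[1]//S))
    return (m!=M).sum()/max(1,M.sum())
def fit(views,x0,freez=True):
    def c(p): return sum(iou_cost(f,m,boxpts(p[0],p[1],p[2],p[3] if freez else x0[3])) for f,m in views)/len(views)
    best=None
    for dy in (-.15,0,.15):
        s=np.array(x0,float); s[2]+=dy
        sim=np.vstack([s]+[s+np.eye(4)[i]*[.006,.006,.12,.006] for i in range(4)])
        r=minimize(c,s,method='Nelder-Mead',options=dict(initial_simplex=sim,xatol=1e-4,fatol=1e-4,maxiter=300))
        if best is None or r.fun<best.fun: best=r
    return best.x.round(4),round(best.fun,3)
def near(n,f,th,xy,z):
    u=proj(f,[[xy[0],xy[1],z]])[0]
    L=optics.trace(n,th); 
    d=[np.hypot(*(np.array([(t['bbox'][0]+t['bbox'][2])/2,(t['bbox'][1]+t['bbox'][3])/2])-u)) for t in L]
    return (np.array(L[int(np.argmin(d))]['pixels']) if d and min(d)<14 else None)
E
python3 - <<'E'
from h import *
F={n:optics.grab_frame(n) for n in ('top','scene')}
np.random.seed(0)
for nm,g in dict(b=(.417,-.172,-1.2,0),c=(.433,.152,1.57,0),a=(.605,.083,0,.01)).items():
    V={n:near(n,F[n],'box_a',g[:2],.02) for n in F}
    for sel in (('top',),('scene',),('top','scene')):
        vs=[(F[n],V[n]) for n in sel if V[n] is not None]
        if len(vs)==len(sel): print(nm,sel,fit(vs,g,len(sel)==2))
f=F['top']
im=cv2.resize(f['image'][205:345,230:440],None,fx=3.8,fy=3.8,interpolation=cv2.INTER_CUBIC); cv2.imwrite('pics/tc.png',im)
f=F['scene']
im=cv2.resize(f['image'][185:335,225:425],None,fx=4,fy=4,interpolation=cv2.INTER_CUBIC); cv2.imwrite('pics/sc.png',im)
E
```

```text
b ('top',) (array([ 0.4178, -0.1696,  0.3036, -0.0438]), np.float64(0.035))
b ('scene',) (array([ 0.42  , -0.1673, -2.8056,  0.0269]), np.float64(0.082))
b ('top', 'scene') (array([ 0.4179, -0.1698, -2.8397, -0.0042]), np.float64(0.062))
c ('top',) (array([ 0.4423,  0.1559,  2.9282, -0.0179]), np.float64(0.071))
c ('scene',) (array([ 0.4438,  0.1576, -0.1862,  0.035 ]), np.float64(0.067))
c ('top', 'scene') (array([ 0.4422,  0.1568,  2.9378, -0.0032]), np.float64(0.069))
a ('top',) (array([ 0.6103,  0.085 , -0.1103,  0.0187]), np.float64(0.046))
a ('scene',) (array([ 0.6111,  0.0831, -0.0995,  0.0156]), np.float64(0.141))
a ('top', 'scene') (array([ 0.6104,  0.0845, -0.1101,  0.009 ]), np.float64(0.095))
```

View pics/tc.png

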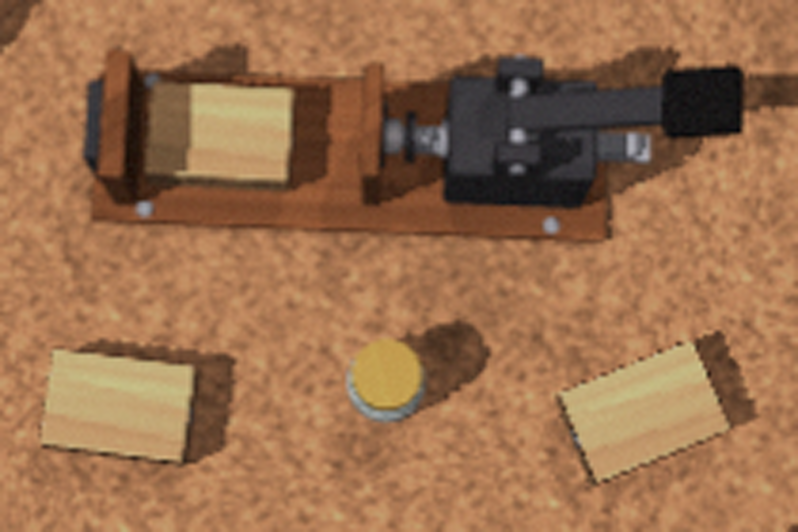

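View pics/sc.png

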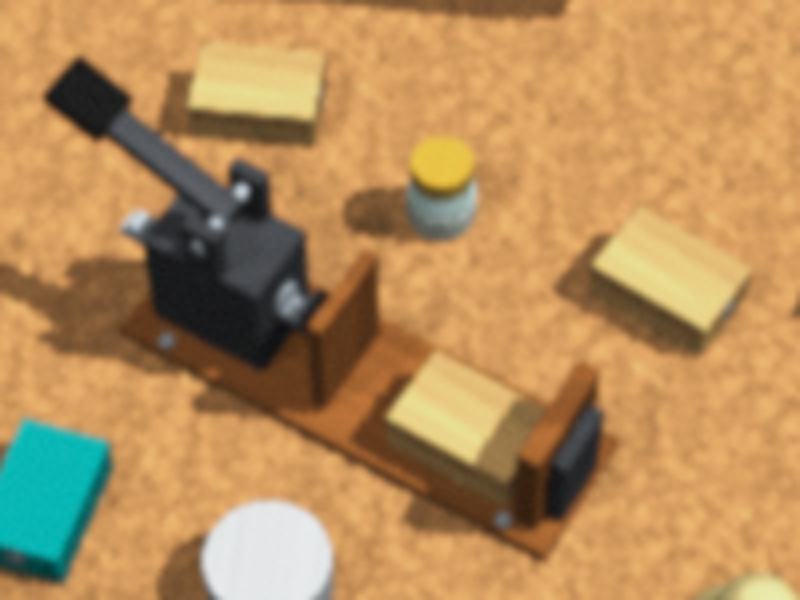

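Top crop: the bed's near edge runs (92,220)–(608,238), and box_a's top spans (148,83)–(293,180) with its left third in shadow. The paddle is at (662–743, 68–137). Scene crop: bed corners (122,330), (545,560), (618,440).

```bash
python3 - <<'E'
from h import *
F={n:optics.grab_frame(n) for n in ('top','scene')}
def T(p,z): return onz(F['top'],np.array(p)/3.8+[230,205]-.37,z).round(4)[:,:2]
def S(p,z): return onz(F['scene'],np.array(p)/4+[225,185]-.37,z).round(4)[:,:2]
def ang(q): d=q[0]-q[1]; return np.round(np.arctan2(-d[0],d[1]),3), np.round(np.hypot(*d),4)
q=T([(91,221),(608,240)],0.); print('bed T',q,ang(q))
q=S([(543,562),(122,331)],0.); print('bed S far edge',q,ang(q))
q=S([(618,441),(543,555)],0.01); print('bed S end',q,np.hypot(*(q[0]-q[1])))
q=T([(148,82),(294,86),(291,179),(145,173)],.046); print('a T',q,ang(q[[0,1]]),ang(q[[3,2]]))
q=S([(440,350),(386,414)],.046); print('a S end',q)
q=T([(380,65),(380,200)],.111); print('plate top T (right edge=back)',q)
q=S([(372,253),(318,322),(322,405)],.111); print('plate S',q)
q=T([(131,52),(131,170)],.098); print('fixed face top T',q)
q=S([(585,365),(522,452)],.098); print('fixed face S',q)
q=T([(662,68),(743,68),(742,133),(664,137)],.188); print('paddle T',q.mean(0))
q=S([(80,58),(130,102),(97,137),(45,95)],.188); print('paddle S',q.mean(0))
for nm,s in (('T','top'),('S','scene')):
    pass
# triangulate
def tri(a,b):
    C1,D1=ray(F['top'],[np.array(a)/3.8+[230,205]-.37]); C2,D2=ray(F['scene'],[np.array(b)/4+[225,185]-.37])
    A=np.c_[D1[0],-D2[0]]; k=np.linalg.lstsq(A,C2-C1,rcond=None)[0]; p=C1+k[0]*D1[0]; r=C2+k[1]*D2[0]; return ((p+r)/2).round(4),np.linalg.norm(p-r).round(4)
print('tri paddle',tri((702,101),(88,98)))
print('tri a corner TR', tri((293,86),(386,414)),'BR top',tri((291,179),(440,350)))
print('tri plate corner near',tri((382,195),(372,253)))
print('tri c corners',tri((55,351),(703,335)),tri((193,368),(592,267)),tri((43,444),(750,272)),tri((183,460),(643,210)))
print('tri b corners',tri((558,397),(310,121)),tri((690,343),(188,108)),tri((597,482),(325,53)),tri((728,432),(208,43)))
E
```

```text
bed T [[ 0.5653  0.1716]
 [ 0.5322 -0.1599]] (np.float64(-0.1), np.float64(0.3331))
bed S far edge [[ 0.6643  0.1604]
 [ 0.6268 -0.1665]] (np.float64(-0.114), np.float64(0.329))
bed S end [[0.5681 0.1714]
 [0.6646 0.1601]] 0.09715935364132465
a T [[0.6434 0.1271]
 [0.6349 0.0351]
 [0.5752 0.0403]
 [0.5847 0.1314]] (np.float64(-0.092), np.float64(0.0924)) (np.float64(-0.104), np.float64(0.0916))
a S end [[0.5747 0.0465]
 [0.633  0.0355]]
plate top T (right edge=back) [[ 0.628  -0.0184]
 [ 0.5454 -0.013 ]]
plate S [[ 0.5641 -0.0067]
 [ 0.6253 -0.0146]
 [ 0.6779  0.0144]]
fixed face top T [[0.6492 0.1324]
 [0.5757 0.1352]]
fixed face S [[0.5756 0.1459]
 [0.6489 0.1354]]
paddle T [ 0.575225 -0.19735 ]
paddle S [ 0.580475 -0.195475]
tri paddle (array([ 0.5769, -0.198 ,  0.1821]), np.float64(0.0003))
tri a corner TR (array([0.6343, 0.0359, 0.0483]), np.float64(0.0004)) BR top (array([0.5746, 0.0432, 0.0441]), np.float64(0.006))
tri plate corner near (array([ 0.5521, -0.0139,  0.0906]), np.float64(0.002))
tri c corners (array([0.4788, 0.1942, 0.0262]), np.float64(0.0003)) (array([0.4625, 0.1078, 0.0302]), np.float64(0.0007)) (array([0.4205, 0.2042, 0.0288]), np.float64(0.0013)) (array([0.4051, 0.119 , 0.03  ]), np.float64(0.004))
tri b corners (array([ 0.4312, -0.1188,  0.0282]), np.float64(0.0038)) (array([ 0.4589, -0.2027,  0.0297]), np.float64(0.0016)) (array([ 0.3761, -0.1363,  0.0337]), np.float64(0.0001)) (array([ 0.4012, -0.2195,  0.03  ]), np.float64(0.0023))
```

Call:
play_rows(delta_rot=[[0,0,1.51],[0,0,1.51],[0,0,1.51],[0,0,1.51],[0,0,1.51],[0,0,1.51],[0,0,1.51],[0,0,1.51],[0,0,1.51],[0,0,1.51]], xyz=[[0.221,0.344,-0.12],[0.221,0.344,-0.12],[0.221,0.344,-0.12],[0.221,0.344,-0.12],[0.221,0.344,-0.12],[0.221,0.344,-0.12],[0.221,0.344,-0.12],[0.221,0.344,-0.12],[0.221,0.344,-0.12],[0.221,0.344,-0.12]], jaw=[0.085,0.085,0.085,0.085,0.085,0.085,0.085,0.085,0.085,0.085], squeeze=30)

```text
clock: 3.05
tool_pos: [0.4171, -0.1702, 0.1115]
tool_rot: [3.141, 0.0, 1.87]
ft_force: [0.2, 0.3, 0.8]
opening: 0.0847
gripper_force: 0.0
```

Descend 0.108 and close.

Call:
play_rows(delta_rot=[[0,0,0],[0,0,0],[0,0,0],[0,0,0],[0,0,0],[0,0,0],[0,0,0],[0,0,0],[0,0,0],[0,0,0]], xyz=[[0,0,-0.06],[0,0,-0.1],[0,0,-0.108],[0,0,-0.108],[0,0,-0.108],[0,0,-0.108],[0,0,-0.108],[0,0,-0.108],[0,0,-0.108],[0,0,-0.04]], jaw=[0.085,0.085,0.085,0.05,0.05,0.05,0.05,0.05,0.05,0.05])

```text
clock: 4.3
tool_pos: [0.4154, -0.169, 0.0641]
tool_rot: [-3.136, -0.005, 1.874]
ft_force: [0.8, -0.8, 0.6]
opening: 0.0597
gripper_force: 34.3
```

Call:
play_rows(delta_rot=[[0,0,0],[0,0,-0.1],[0,0,-0.28],[0,0,-0.405],[0,0,-0.405],[0,0,-0.405],[0,0,-0.405],[0,0,-0.405],[0,0,-0.405]], xyz=[[0,0,0.06],[0.02,0.02,0.1],[0.055,0.07,0.1],[0.09,0.12,0.1],[0.125,0.165,0.1],[0.16,0.21,0.1],[0.193,0.2545,0.1],[0.193,0.2545,0.1],[0.193,0.2545,0.06]], jaw=[0.05,0.05,0.05,0.05,0.05,0.05,0.05,0.05,0.05])

```text
clock: 5.42
tool_pos: [0.6115, 0.085, 0.1286]
tool_rot: [3.136, -0.001, 1.47]
ft_force: [1.4, -0.0, -2.4]
opening: 0.0595
gripper_force: 34.5
```

```bash
python3 - <<'E'
from h import *
F={n:optics.grab_frame(n) for n in ('top','scene')}
print({k:np.round(v,4) for k,v in bot.read_state().items() if k in('tool_pos','tool_rot','opening')})
for n in F: print(n,[(round(d['conf'],2),[round(float(x)) for x in d['bbox']]) for d in optics.trace(n,'box_a')])
im=np.vstack([cv2.resize(F['top']['image'][190:290,230:430],None,fx=3,fy=3,interpolation=cv2.INTER_CUBIC),cv2.resize(F['scene']['image'][225:325,225:425],None,fx=3,fy=3,interpolation=cv2.INTER_CUBIC)])
cv2.imwrite('pics/hover.png',im)
E
```

```text
{'tool_pos': array([0.6081, 0.0841, 0.1227]), 'tool_rot': array([-3.1356e+00,  1.1000e-03,  1.4693e+00]), 'opening': np.float64(0.0596)}
top [(0.96, [357, 153, 393, 197]), (0.65, [129, 335, 160, 382]), (0.64, [190, 325, 221, 367]), (0.27, [472, 245, 512, 286])]
scene [(0.96, [433, 236, 462, 272]), (0.88, [372, 237, 415, 272]), (0.71, [217, 289, 252, 330]), (0.61, [323, 280, 364, 311]), (0.59, [319, 257, 366, 290])]
```

View pics/hover.png

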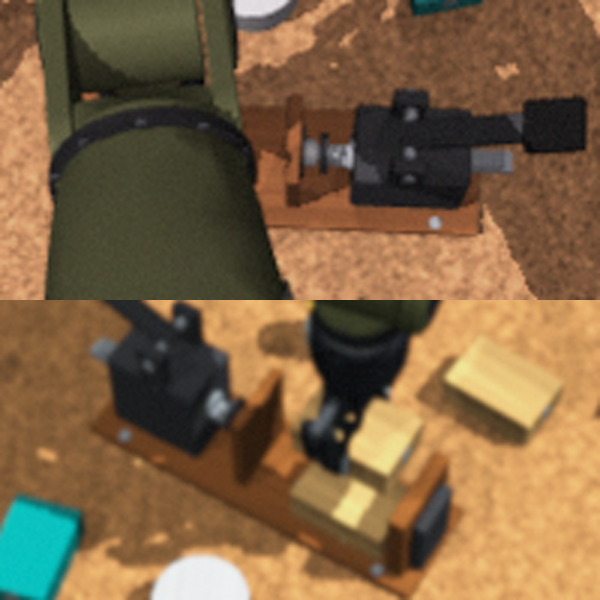

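```bash
python3 - <<'E'
from h import *
f=optics.grab_frame('scene'); s=bot.read_state(); t=s['tool_pos']; print(np.round(t,4))
im=cv2.resize(f['image'][225:325,275:405],None,fx=6,fy=6,interpolation=cv2.INTER_CUBIC)
def dr(P,col):
    uv=((proj(f,P)-[275,225]+.5)*6).astype(int)
    for i,j in ((0,1),(0,2),(1,3),(2,3),(4,5),(4,6),(5,7),(6,7),(0,4),(1,5),(2,6),(3,7)): cv2.line(im,uv[i].tolist(),uv[j].tolist(),col,1)
dr(boxpts(t[0],t[1],-.103,t[2]-.003),(0,0,255))
dr(boxpts(.6098,.0845,-.105,.01),(255,0,0))
cv2.imwrite('pics/ov.png',im)
E
```

```text
[0.6106 0.0843 0.1276]
```

View pics/ov.png

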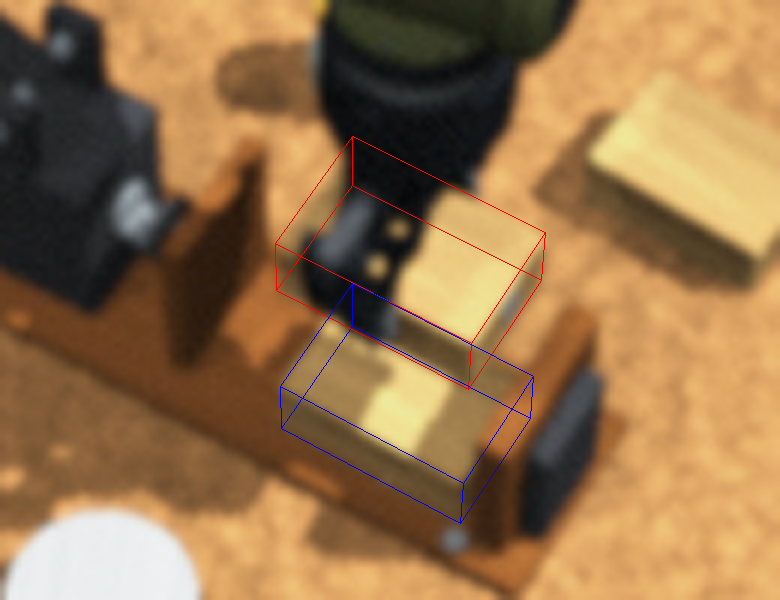

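Call:
play_rows(delta_rot=[[0,0,0],[0,0,0],[0,0,0],[0,0,0],[0,0,0],[0,0,0],[0,0,0],[0,0,0],[0,0,0],[0,0,0]], xyz=[[0,0,-0.04],[0,0,-0.065],[0,0,-0.077],[0,0,-0.081],[0,0,-0.082],[0,0,-0.082],[0,0,-0.082],[0,0,-0.082],[0,0,-0.082],[0,0,-0.06]], jaw=[0.05,0.05,0.05,0.05,0.05,0.05,0.085,0.085,0.085,0.085])

```text
clock: 6.92
tool_pos: [0.6094, 0.0846, 0.0646]
tool_rot: [-3.139, 0.001, 1.47]
ft_force: [-0.8, 0.1, -0.2]
opening: 0.085
gripper_force: 0.0
```

Call:
play_rows(delta_rot=[[0,0,0],[0,0,0],[0,0,-0.09],[0,0,-0.09],[0,0,-0.09],[0,0,-0.09],[0,0,-0.09],[0,0,-0.09]], xyz=[[0,0,0.06],[-0.02,0.01,0.1],[-0.07,0.035,0.1],[-0.12,0.055,0.08],[-0.168,0.072,0.05],[-0.168,0.072,0.03],[-0.168,0.072,0.03],[-0.168,0.072,0.03]], jaw=[0.085,0.085,0.085,0.085,0.085,0.085,0.085,0.085])

```text
clock: 7.92
tool_pos: [0.443, 0.1567, 0.0967]
tool_rot: [3.141, -0.001, 1.379]
ft_force: [-0.4, -0.4, 0.4]
opening: 0.0849
gripper_force: 0.0
```

```bash
python3 - <<'E'
from h import *
F={n:optics.grab_frame(n) for n in ('top','scene')}
print(np.round(bot.read_state()['tool_pos'],4))
out=[]
for n,(x,y) in (('top',(240,190)),('scene',(275,225))):
    f=F[n]; im=cv2.resize(f['image'][y:y+100,x:x+130],None,fx=5,fy=5.,interpolation=cv2.INTER_CUBIC)[:300 if n=='top' else 500]
    def dr(P,col):
        uv=((proj(f,P)-[x,y]+.5)*5).astype(int)
        for i,j in ((0,1),(0,2),(1,3),(2,3),(4,5),(4,6),(5,7),(6,7),(0,4),(1,5),(2,6),(3,7)): cv2.line(im,uv[i].tolist(),uv[j].tolist(),col,1)
    dr(boxpts(.6098,.0845,-.105,.046),(0,0,255)); dr(boxpts(.6098,.0845,-.105,.01),(255,0,0)); out.append(im[:300] if n=='top' else im[80:380])
    m=near(n,f,'box_a',(.61,.0845),.07)
    if m is not None: print(n,fit([(f,m)],(.61,.0845,-.105,.046),False))
cv2.imwrite('pics/st1.png',np.vstack(out))
E
```

```text
[0.443  0.1566 0.0966]
top (array([ 0.6107,  0.0851, -0.0712,  0.0485]), np.float64(0.048))
scene (array([ 0.6123,  0.0844, -0.0701,  0.0503]), np.float64(0.096))
```

View pics/st1.png

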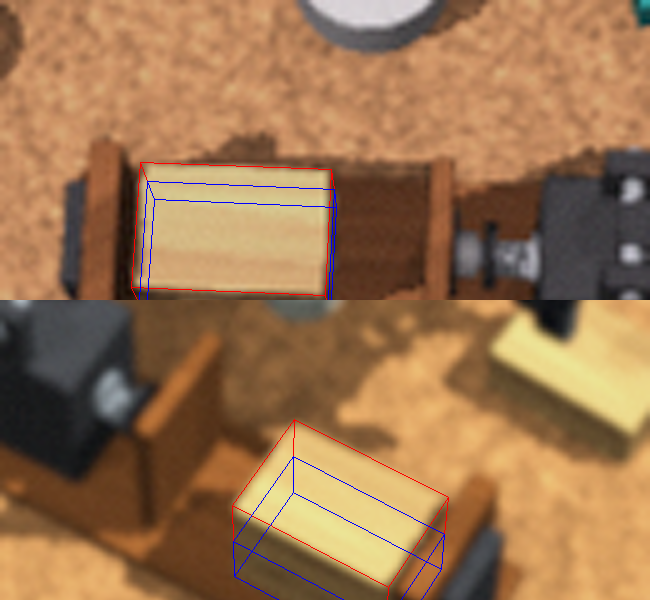

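The overlay fits the stacked box in both views, so the first box sits square. Next is box c: descend 0.098, grip, lift.

Call:
play_rows(delta_rot=[[0,0,0],[0,0,0],[0,0,0],[0,0,0],[0,0,0],[0,0,0],[0,0,0],[0,0,0],[0,0,0],[0,0,0]], xyz=[[0,0,-0.055],[0,0,-0.09],[0,0,-0.098],[0,0,-0.098],[0,0,-0.098],[0,0,-0.098],[0,0,-0.098],[0,0,-0.098],[0,0,-0.05],[0,0,0]], jaw=[0.085,0.085,0.085,0.05,0.05,0.05,0.05,0.05,0.05,0.05])

```text
clock: 9.38
tool_pos: [0.4419, 0.1566, 0.0974]
tool_rot: [-3.141, 0.0, 1.38]
ft_force: [0.7, 0.3, -0.9]
opening: 0.0595
gripper_force: 34.1
```

Call:
play_rows(delta_rot=[[0,0,0],[0,0,0.09],[0,0,0.09],[0,0,0.09],[0,0,0.09],[0,0,0.09],[0,0,0.09],[0,0,0.09],[0,0,0.09],[0,0,0.09]], xyz=[[0,0,0.06],[0.02,-0.01,0.1],[0.07,-0.035,0.1],[0.12,-0.055,0.1],[0.168,-0.072,0.1],[0.168,-0.072,0.09],[0.168,-0.072,0.06],[0.168,-0.072,0.06],[0.168,-0.072,0.06],[0.168,-0.072,0.06]], jaw=[0.05,0.05,0.05,0.05,0.05,0.05,0.05,0.05,0.05,0.05])

```text
clock: 10.62
tool_pos: [0.6105, 0.0849, 0.1573]
tool_rot: [3.14, -0.0, 1.47]
ft_force: [0.5, 0.6, -1.1]
opening: 0.0596
gripper_force: 34.1
```

```bash
python3 - <<'E'
from h import *
f=optics.grab_frame('scene'); s=bot.read_state(); t=s['tool_pos']; print(np.round(t,4),s['opening'])
im=cv2.resize(f['image'][205:305,275:405],None,fx=6,fy=6,interpolation=cv2.INTER_CUBIC)
def dr(P,col):
    uv=((proj(f,P)-[275,205]+.5)*6).astype(int)
    for i,j in ((0,1),(0,2),(1,3),(2,3),(4,5),(4,6),(5,7),(6,7),(0,4),(1,5),(2,6),(3,7)): cv2.line(im,uv[i].tolist(),uv[j].tolist(),col,1)
dr(boxpts(t[0],t[1],-.103,t[2]-.003),(0,0,255))
dr(boxpts(.6098,.0845,-.105,.046),(255,0,0))
cv2.imwrite('pics/ov2.png',im)
E
```

```text
[0.6104 0.0849 0.157 ] 0.05970026848516719
```

View pics/ov2.png

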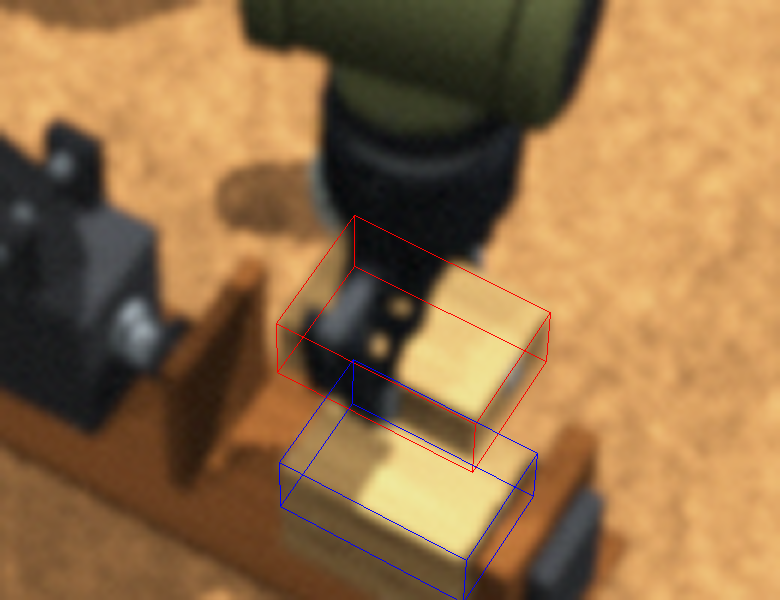

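Held box c lines up within a couple of mm. Lower it 0.076 and release.

Call:
play_rows(delta_rot=[[0,0,0],[0,0,0],[0,0,0],[0,0,0],[0,0,0],[0,0,0],[0,0,0],[0,0,0],[0,0,0],[0,0,0]], xyz=[[0,0,-0.04],[0,0,-0.06],[0,0,-0.072],[0,0,-0.075],[0,0,-0.076],[0,0,-0.076],[0,0,-0.076],[0,0,-0.076],[0,0,-0.076],[0,0,-0.05]], jaw=[0.05,0.05,0.05,0.05,0.05,0.05,0.085,0.085,0.085,0.085])

```text
clock: 11.92
tool_pos: [0.6093, 0.0846, 0.1043]
tool_rot: [-3.138, 0.001, 1.47]
ft_force: [0.2, -0.3, 1.4]
opening: 0.0849
gripper_force: 0.0
```

Call:
play_rows(delta_rot=[[0,0,0],[0,0,0],[0,0,0],[0,0,0],[0,0,0],[0,0,0],[0,0,0],[0,0,0],[0,0,0]], xyz=[[0,0,0.06],[0,0,0.114],[-0.006,-0.055,0.114],[-0.013,-0.11,0.114],[-0.02,-0.165,0.114],[-0.026,-0.22,0.114],[-0.033,-0.281,0.109],[-0.033,-0.281,0.104],[-0.033,-0.281,0.104]], jaw=[0.085,0.085,0,0,0,0,0,0,0])

```text
clock: 13.05
tool_pos: [0.5771, -0.196, 0.2093]
tool_rot: [-3.141, -0.0, 1.469]
ft_force: [-0.3, 0.6, -0.1]
opening: 0.0004
gripper_force: 0.0
```

```bash
cat > look.py <<'E'
from h import *
import sys
F={n:optics.grab_frame(n) for n in ('top','scene')}
s=bot.read_state(); print(np.round(s['tool_pos'],4),np.round(s['ft_force'],2),s['opening'],s['clock'])
out=[]
for n,(x,y) in (('top',(245,180)),('scene',(240,190))):
    f=F[n]; im=cv2.resize(f['image'][y:y+(85 if n=='top' else 130),x:x+195],None,fx=4,fy=4.,interpolation=cv2.INTER_CUBIC)[:300]if 0 else cv2.resize(f['image'][y:y+(70 if n=='top' else 130),x:x+190],None,fx=3,fy=3,interpolation=cv2.INTER_CUBIC)
    def dr(P,col):
        uv=((proj(f,P)-[x,y]+.5)*3).astype(int)
        for i,j in ((0,1),(0,2),(1,3),(2,3),(4,5),(4,6),(5,7),(6,7),(0,4),(1,5),(2,6),(3,7)): cv2.line(im,uv[i].tolist(),uv[j].tolist(),col,1)
    if len(sys.argv)>2: dr(boxpts(.6103,.0848,-.105,.082),(0,0,255))
    out.append(im)
    for d in optics.trace(n,'jaw_plate')[:1]: print(n,'plate',round(d['conf'],2),np.round(d['bbox'],1))
cv2.imwrite(sys.argv[1],np.vstack(out))
E
python3 look.py pics/st2.png 1
```

```text
[ 0.5775 -0.1952  0.21  ] [0.41 0.24 0.29] -0.00023851324925611118 13.15
top plate 0.47 [325.4 222.2 331.8 259.5]
scene plate 0.73 [304.8 248.4 318.6 287.6]
```

View pics/st2.png

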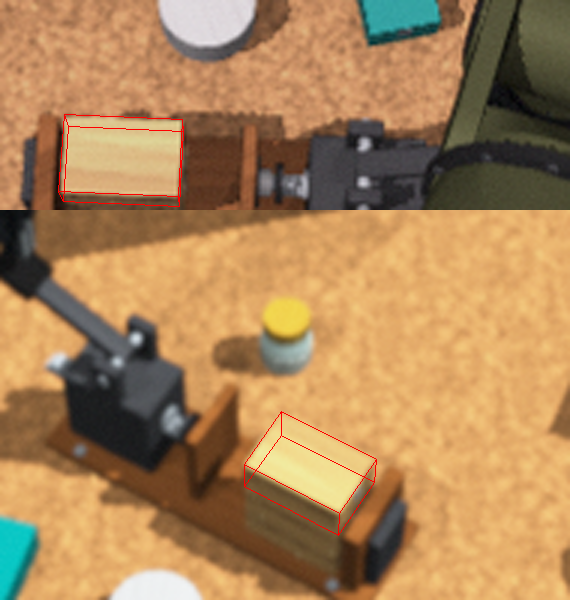

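The column of three is good in both views. First pump stroke.

Call:
play_rows(delta_rot=[[0,0,0],[0,0,0],[0,0,0],[0,0,0],[0,0,0],[0,0,0],[0,0,0],[0,0,0],[0,0,0]], xyz=[[0,-0.001,-0.022],[0,-0.004,-0.03],[0,-0.008,-0.038],[0,-0.011,-0.046],[0,-0.013,-0.054],[-0.001,-0.014,-0.062],[-0.001,-0.015,-0.068],[-0.001,-0.015,-0.072],[-0.001,-0.015,-0.072]], jaw=[0,0,0,0,0,0,0,0,0])

```text
clock: 14.38
tool_pos: [0.5762, -0.2115, 0.1377]
tool_rot: [3.141, 0.0, 1.47]
ft_force: [1.2, -1.2, 4.0]
opening: 0.0004
gripper_force: 1.8
```

```bash
cat > jawpos.py <<'E'
# plate shift along clamp y (mm) relative to reference, fitted on plate patch of both views
from h import *
import os,sys
Y=np.array([.1045,.9945,0])
f=optics.grab_frame('scene'); s=bot.read_state(); print(np.round(s['tool_pos'],4),np.round(s['ft_force'],2),s['clock'])
if not os.path.exists('ref.png'):
    pass
ref=cv2.imread('pics/scene_ref.png') if os.path.exists('pics/scene_ref.png') else None
L=optics.trace('scene','jaw_plate')
if L:
    m=np.array(L[0]['pixels']); ys,xs=np.where(m); print('plate',round(L[0]['conf'],2),np.round(L[0]['bbox'],1),'centroid',xs.mean().round(2),ys.mean().round(2))
    # top/right extreme -> near top corner of plate at z=.111, clamp x=-35 line
    b=L[0]['bbox']
    g=np.array([.606,.0775,0])
    cand=[]
    for j in np.arange(0,.0751,.0005):
        yf=.06-.145+j
        P=[g+Y*yy+np.array([.9945,-.1045,0])*xx+np.array([0,0,z]) for yy in (yf-.012,yf) for xx in (-.035,.035) for z in (.016,.111)]
        cand.append((np.abs(proj(f,P)[:,0].min()-b[0])+np.abs(proj(f,P)[:,0].max()-b[2])+np.abs(proj(f,P)[:,1].min()-b[1]),j))
    print('jaw est',min(cand))
cv2.imwrite(sys.argv[1],f['image'])
E
python3 jawpos.py pics/s1.png
```

```text
[ 0.5762 -0.2115  0.1379] [ 1.13 -0.86  4.36] 14.425
plate 0.85 [308.2 251.4 325.6 289.6] centroid 315.72 270.67
jaw est (np.float64(3.178910179100228), np.float64(0.0235))
```

Call:
play_rows(delta_rot=[[0,0,0],[0,0,0],[0,0,0],[0,0,0],[0,0,0]], xyz=[[0,0.002,-0.0],[0,0.005,0.03],[0.001,0.013,0.055],[0.001,0.015,0.06],[0.001,0.015,0.06]], jaw=[0,0,0,0,0])

```text
clock: 15.1
tool_pos: [0.5769, -0.1961, 0.197]
tool_rot: [-3.141, -0.0, 1.47]
ft_force: [-0.8, -0.5, -0.2]
opening: -0.0001
gripper_force: 0.0
```

```bash
python3 jawpos.py pics/s1u.png; cat > tm.py <<'E'
# NCC of the plate/rod patch against the initial picture, at hypothesised jaw shifts (mm)
from h import *
import sys
K=optics.grab_frame('scene'); A=cv2.imread('pics/scene0.png').astype(np.float32); B=K['image'].astype(np.float32)
g=np.array([.606,.0775,0]);Y=np.array([.1045,.9945,0]);X=np.array([.9945,-.1045,0])
def grid(dj,yf): return np.array([g+Y*(yf+dj)+X*x+[0,0,z] for x in np.arange(-.034,.035,.002) for z in np.arange(.03,.111,.002)]+[g+Y*(yf+dj-d)+X*x+[0,0,.111] for x in np.arange(-.034,.035,.002) for d in np.arange(-.004,.016,.001)]+[g+Y*(yf+dj)+X*x+[0,0,z] for x in np.arange(-.042,.043,.002) for z in np.arange(.1,.12,.002)])
def samp(I,P): u=proj(K,P).astype(np.float32); return cv2.remap(I,u[:,:1],u[:,1:],cv2.INTER_LINEAR).reshape(-1)
yf=.06-.145+.005
a=samp(A,grid(0,yf))
S=np.arange(0,.072,.0005); c=[np.corrcoef(a,samp(B,grid(d,yf)))[0,1] for d in S]; i=int(np.argmax(c)); print('shift mm',S[i]*1e3,round(c[i],3))
E
python3 tm.py
```

```text
[ 0.5768 -0.1962  0.1965] [-0.36  0.85 -0.84] 15.15
plate 0.65 [309.8 251.7 323.8 291. ] centroid 316.24 269.8
jaw est (np.float64(5.956448332175171), np.float64(0.028))
shift mm 15.5 0.903
```

Call:
play_rows(delta_rot=[[0,0,0],[0,0,0],[0,0,0],[0,0,0],[0,0,0],[0,0,0],[0,0,0],[0,0,0],[0,0,0],[0,0,0]], xyz=[[0,-0.002,-0.012],[0,-0.007,-0.024],[0,-0.012,-0.036],[-0.001,-0.014,-0.048],[-0.001,-0.015,-0.057],[-0.001,-0.015,-0.06],[-0.001,-0.015,-0.06],[0,-0.011,-0.03],[0,-0.001,-0.005],[0,0,0]], jaw=[0,0,0,0,0,0,0,0,0,0])

```text
clock: 16.5
tool_pos: [0.5776, -0.1961, 0.1993]
tool_rot: [3.14, 0.001, 1.47]
ft_force: [-0.3, -0.1, -0.7]
opening: -0.0001
gripper_force: 0.0
```

```bash
python3 jawpos.py pics/s2u.png;python3 tm.py
```

```text
[ 0.5774 -0.1962  0.1987] [-0.09 -0.02  0.52] 16.55
plate 0.8 [313.7 254.4 326.7 294. ] centroid 320.28 271.57
jaw est (np.float64(7.636955873270949), np.float64(0.0395))
shift mm 4.500000000000001 0.668
```

```bash
cat > tm2.py <<'E'
from h import *
import sys
K=optics.grab_frame('scene'); B=K['image'].astype(np.float32)
s=bot.read_state(); print(np.round(s['tool_pos'],4),np.round(s['ft_force'],2),s['clock'])
g=np.array([.606,.0775,0]);Y=np.array([.1045,.9945,0]);X=np.array([.9945,-.1045,0])
def grid(dj,yf): return np.array([g+Y*(yf+dj-d)+X*x+[0,0,.111] for x in np.arange(-.042,.043,.002) for d in np.arange(-.004,.02,.001)])
def samp(I,P): u=proj(K,P).astype(np.float32); return cv2.remap(I,u[:,:1],u[:,1:],cv2.INTER_LINEAR).reshape(-1)
yf=.06-.145+.005
for nm,r0 in (('pics/scene0.png',0),('pics/s1u.png',15.5)):
    a=samp(cv2.imread(nm).astype(np.float32),grid(r0/1e3,yf))
    S=np.arange(.012,.072,.0005); c=np.array([np.corrcoef(a,samp(B,grid(d,yf)))[0,1] for d in S]); i=int(np.argmax(c)); print('shift mm',S[i]*1e3,round(c[i],3))
m=near('scene',K,'box_a',(.612,.087),.11)
if m is not None: print('top box',fit([(K,m)],(.6103,.0848,-.105,.082),False))
E
python3 tm2.py
```

```text
[ 0.5768 -0.1964  0.1965] [ 0.09  0.47 -0.34] 16.7
shift mm 32.500000000000014 0.987
shift mm 31.500000000000014 0.99
top box (array([ 0.6115,  0.0851, -0.0797,  0.0906]), np.float64(0.07))
```

Call:
play_rows(delta_rot=[[0,0,0],[0,0,0],[0,0,0],[0,0,0],[0,0,0],[0,0,0],[0,0,0],[0,0,0],[0,0,0],[0,0,0]], xyz=[[0,-0.002,-0.012],[0,-0.006,-0.022],[0,-0.009,-0.03],[0,-0.012,-0.036],[-0.001,-0.013,-0.041],[-0.001,-0.014,-0.046],[-0.001,-0.015,-0.051],[-0.001,-0.015,-0.056],[-0.001,-0.015,-0.06],[-0.001,-0.015,-0.06]], jaw=[0,0,0,0,0,0,0,0,0,0])

```text
clock: 18.0
tool_pos: [0.5762, -0.2117, 0.1377]
tool_rot: [3.141, 0.001, 1.47]
ft_force: [1.0, -4.1, 3.8]
opening: 0.0001
gripper_force: 2.1
```

```bash
python3 tm2.py
```

```text
[ 0.5762 -0.2117  0.1379] [ 0.83 -4.17  4.68] 18.05
shift mm 37.00000000000002 0.761
shift mm 37.50000000000002 0.78
top box (array([ 0.6114,  0.0856, -0.0843,  0.0837]), np.float64(0.053))
```

```bash
cat > tp.py <<'E'
from h import *
import sys
K=optics.grab_frame('top'); B=K['image'].astype(np.float32)
cv2.imwrite(sys.argv[1],K['image'])
s=bot.read_state(); print(np.round(s['tool_pos'],4),np.round(s['ft_force'],2),s['clock'])
g=np.array([.606,.0775,0]);Y=np.array([.1045,.9945,0]);X=np.array([.9945,-.1045,0])
def prof(I,y,z=.111):
    P=np.array([g+Y*yy+X*x+[0,0,z] for yy in y for x in np.arange(-.026,.027,.002)])
    u=proj(K,P).astype(np.float32); return cv2.remap(I,u[:,:1],u[:,1:],cv2.INTER_LINEAR).reshape(len(y),-1,3).mean(1)
y=np.arange(-.11,.07,.003)
A=prof(cv2.imread('pics/top0.png').astype(np.float32),y); C=prof(B,y)
for yy,a,c in zip(y,A,C): print(int(round(yy*1e3)),a.round().astype(int),c.round().astype(int))
m=near('top',K,'box_a',(.614,.088),.11)
if m is not None: print('top box',fit([(K,m)],(.6115,.0865,-.105,.082),False))
E
python3 tp.py pics/t3.png
```

```text
[ 0.5762 -0.2116  0.138 ] [-0.08 -3.77  4.51] 18.15
-110 [40 51 73] [ 75  87 112]
-107 [55 69 96] [ 80  92 118]
-104 [ 64  77 101] [ 81  93 119]
-101 [62 74 99] [ 75  87 113]
-98 [48 59 80] [ 83  95 120]
-95 [37 55 90] [ 84  96 121]
-92 [ 48  78 132] [ 84  96 122]
-89 [ 51  82 138] [ 86  98 123]
-86 [ 49  79 133] [ 86  98 123]
-83 [ 48  78 129] [ 75  87 113]
-80 [ 53  85 140] [ 62  74 100]
-77 [ 54  87 143] [60 73 99]
-74 [ 55  88 145] [57 71 97]
-71 [ 56  90 146] [54 66 91]
-68 [ 56  90 146] [44 53 73]
-65 [ 48  77 127] [40 49 67]
-62 [35 57 94] [56 67 89]
-59 [34 55 91] [ 68  79 103]
-56 [34 55 91] [64 75 98]
-53 [35 56 92] [46 53 69]
-50 [35 56 92] [34 47 74]
-47 [36 58 94] [ 53  85 141]
-44 [38 59 92] [ 58  93 154]
-41 [ 71 104 134] [ 43  68 113]
-38 [105 151 182] [ 64  93 121]
-35 [107 152 183] [125 174 206]
-32 [105 151 181] [132 185 217]
-29 [107 153 184] [132 185 217]
-26 [106 152 182] [132 185 217]
-23 [106 151 182] [132 185 217]
-20 [106 151 181] [132 185 217]
-17 [104 149 178] [133 186 217]
-14 [103 148 177] [133 186 218]
-11 [102 147 175] [134 187 218]
-8 [102 146 175] [135 188 219]
-5 [103 147 174] [134 188 219]
-2 [102 145 172] [134 188 219]
1 [103 146 173] [134 188 219]
4 [104 147 174] [135 189 220]
7 [103 147 173] [135 188 219]
10 [102 146 173] [134 187 219]
13 [103 146 173] [133 186 218]
16 [101 144 171] [134 187 219]
19 [ 81 117 145] [134 188 219]
22 [ 59  86 116] [134 188 219]
25 [ 58  84 114] [134 188 219]
28 [ 59  86 115] [134 188 219]
31 [ 60  87 118] [134 188 219]
34 [ 62  90 121] [134 187 219]
37 [ 62  90 121] [134 187 219]
40 [ 65  91 121] [133 187 219]
43 [ 59  81 108] [133 187 218]
46 [39 53 78] [134 187 219]
49 [24 37 58] [134 188 219]
52 [17 28 46] [100 142 172]
55 [14 23 40] [26 39 59]
58 [29 48 82] [35 57 96]
61 [ 46  75 125] [ 54  87 145]
64 [ 47  76 128] [ 56  90 149]
67 [ 47  77 129] [ 56  90 150]
top box (array([ 0.61  ,  0.0838, -0.0651,  0.0822]), np.float64(0.066))
```

Call:
play_rows(delta_rot=[[0,0,0],[0,0,0],[0,0,0],[0,0,0],[0,0,0],[0,0,0],[0,0,0],[0,0,0],[0,0,0]], xyz=[[0,0.002,0.015],[0,0.005,0.035],[0.001,0.013,0.055],[0.001,0.015,0.06],[0.001,0.015,0.06],[0.001,0.014,0.05],[0.001,0.01,0.04],[0.001,0.007,0.03],[0.001,0.007,0.03]], jaw=[0,0,0,0,0,0,0,0,0])

```text
clock: 19.32
tool_pos: [0.5768, -0.2046, 0.1665]
tool_rot: [-3.14, -0.0, 1.469]
ft_force: [-1.8, 0.4, 2.0]
opening: -0.0001
gripper_force: 1.4
```

```bash
python3 tp.py pics/t4.png | awk 'NR==1||($1>=-53&&$1<=-29)||($1>=46&&$1<=67)||/top/'
```

```text
[ 0.5769 -0.2045  0.1671] [-1.56  0.33  2.52] 19.375
-53 [35 56 92] [ 68  79 104]
-50 [35 56 92] [66 77 99]
-47 [36 58 94] [46 53 69]
-44 [38 59 92] [33 47 73]
-41 [ 71 104 134] [ 53  84 140]
-38 [105 151 182] [ 57  92 152]
-35 [107 152 183] [ 42  67 112]
-32 [105 151 181] [ 66  95 124]
-29 [107 153 184] [125 175 206]
46 [39 53 78] [133 187 219]
49 [24 37 58] [134 187 219]
52 [17 28 46] [134 187 219]
55 [14 23 40] [134 187 218]
58 [29 48 82] [106 151 187]
61 [ 46  75 125] [ 58  91 145]
64 [ 47  76 128] [ 55  89 147]
67 [ 47  77 129] [ 57  91 150]
top box (array([ 0.611 ,  0.0909, -0.06  ,  0.0853]), np.float64(0.092))
```

The column slid about 6 mm with the jaw and has now reached the fixed jaw. I'll press on in small steps.

Call:
play_rows(delta_rot=[[0,0,0],[0,0,0],[0,0,0],[0,0,0]], xyz=[[0,-0.001,-0.003],[0,-0.002,-0.006],[0,-0.002,-0.006],[0,-0.002,-0.006]], jaw=[0,0,0,0])

```text
clock: 19.92
tool_pos: [0.5773, -0.2062, 0.1618]
tool_rot: [3.141, -0.0, 1.47]
ft_force: [-1.5, 3.0, 4.1]
opening: 0.0003
gripper_force: 2.0
```

```bash
cat > tq.py <<'E'
from h import *
import sys
# mean force, column/plate/rod shift in the top view relative to t4.png (mm)
Fz=[]
for i in range(3): K=optics.grab_frame('top'); s=bot.read_state(); Fz.append(s['ft_force'])
print(np.round(s['tool_pos'],4),np.mean(Fz,0).round(2),s['clock']); cv2.imwrite(sys.argv[1],K['image'])
g=np.array([.606,.0775,0]);Y=np.array([.1045,.9945,0]);X=np.array([.9945,-.1045,0])
def prof(I,y,xs,z):
    P=np.array([g+Y*yy+X*x+[0,0,z] for yy in y for x in xs]); u=proj(K,P).astype(np.float32)
    return cv2.remap(I.astype(np.float32),u[:,:1],u[:,1:],cv2.INTER_LINEAR).reshape(len(y),-1)
A=cv2.imread('pics/t4.png'); B=K['image']
for nm,lo,hi,xs,z in (('plate top',-.05,-.025,np.arange(-.026,.027,.002),.111),('far edge',.045,.058,np.arange(-.026,.027,.002),.118),('rod',-.115,-.05,np.arange(-.012,.013,.002),.06)):
    a=prof(A,np.arange(lo,hi,.0005),xs,z); S=np.arange(-.006,.013,.00025)
    c=[np.corrcoef(a.ravel(),prof(B,np.arange(lo,hi,.0005)[:len(a)]+d,xs,z).ravel())[0,1] for d in S]; i=int(np.argmax(c)); print(nm,S[i]*1e3,round(c[i],3))
E
python3 tq.py pics/t5.png
```

```text
[ 0.5773 -0.2062  0.1618] [-1.18  3.47  3.7 ] 20.075
plate top 5.204170427930421e-15 0.999
far edge 5.204170427930421e-15 0.999
rod 1.5000000000000064 0.983
```

```bash
python3 - <<'E'
from h import *
K=optics.grab_frame('top')
g=np.array([.606,.0775,0]);Y=np.array([.1045,.9945,0]);X=np.array([.9945,-.1045,0])
for z in (.05,.06,.07): print(z,proj(K,[g-Y*.105+[0,0,z],g-Y*.095+[0,0,z]]).round(1).tolist())
bz=.06
def prof(I,y,z):
    P=np.array([g+Y*yy+X*x+[0,0,z] for yy in y for x in np.arange(-.003,.0035,.001)]); u=proj(K,P).astype(np.float32)
    return cv2.remap(I,u[:,:1],u[:,1:],cv2.INTER_LINEAR).reshape(len(y),-1).mean(1)
names=[('top0',0),('t3',48),('t4',54),('t5',54)]
I=[cv2.cvtColor(cv2.imread(f'pics/{n}.png'),cv2.COLOR_BGR2GRAY).astype(np.float32) for n,_ in names]
r=np.arange(-.14,-.075,.002)
for bz in (.055,.065):
  print('z',bz)
  for i,(n,s) in enumerate(names):
    print(n,s,prof(I[i],r+s/1e3,bz).round().astype(int).tolist())
E
```

```text
0.05 [[333.9, 241.5], [329.7, 241.3]]
0.06 [[334.0, 240.6], [329.8, 240.4]]
0.07 [[334.1, 239.6], [329.8, 239.4]]
z 0.055
top0 0 [56, 59, 113, 144, 131, 109, 95, 97, 116, 113, 97, 82, 64, 44, 38, 60, 88, 106, 112, 110, 99, 72, 51, 65, 81, 89, 89, 88, 90, 92, 93, 95, 99]
t3 48 [188, 190, 194, 192, 172, 138, 118, 112, 116, 116, 105, 100, 82, 57, 47, 70, 107, 128, 131, 120, 93, 58, 46, 75, 100, 102, 92, 75, 70, 132, 178, 186, 184]
t4 54 [186, 192, 192, 192, 181, 151, 111, 117, 125, 123, 114, 101, 84, 54, 45, 74, 107, 127, 130, 130, 103, 49, 51, 78, 98, 99, 84, 56, 93, 145, 178, 184, 183]
t5 54 [187, 185, 190, 192, 182, 157, 122, 111, 110, 110, 108, 104, 98, 77, 45, 51, 81, 113, 130, 129, 102, 48, 51, 78, 99, 100, 86, 55, 91, 146, 180, 183, 183]
z 0.065
top0 0 [56, 54, 103, 138, 132, 105, 89, 99, 115, 113, 101, 88, 71, 47, 40, 59, 88, 107, 115, 112, 102, 74, 54, 66, 82, 89, 90, 90, 92, 94, 96, 99, 103]
t3 48 [189, 191, 194, 192, 180, 153, 125, 117, 126, 126, 107, 101, 83, 56, 50, 78, 114, 132, 134, 121, 89, 57, 51, 80, 102, 98, 84, 70, 85, 144, 189, 187, 186]
t4 54 [187, 192, 192, 192, 180, 148, 110, 117, 131, 131, 120, 104, 84, 53, 45, 81, 115, 131, 133, 128, 100, 41, 55, 83, 99, 98, 82, 54, 108, 160, 183, 187, 187]
t5 54 [186, 185, 190, 192, 184, 162, 128, 111, 113, 114, 111, 106, 97, 72, 42, 53, 87, 118, 133, 128, 99, 40, 55, 84, 101, 99, 81, 51, 106, 162, 185, 186, 186]
```

Call:
play_rows(delta_rot=[[0,0,0],[0,0,0],[0,0,0],[0,0,0]], xyz=[[0,-0.001,-0.003],[0,-0.002,-0.006],[0,-0.002,-0.006],[0,-0.002,-0.006]], jaw=[0,0,0,0])

```text
clock: 20.62
tool_pos: [0.5773, -0.2083, 0.1558]
tool_rot: [3.141, 0.0, 1.47]
ft_force: [0.1, 4.8, 4.1]
opening: -0.0
gripper_force: 2.2
```

```bash
cat >> tq.py <<'E'
# distance collar -> plate, subpixel by dark minima, both at rod height; relative to top0 (pad = 0)
def mins(I,s):
    I=cv2.cvtColor(I,cv2.COLOR_BGR2GRAY); y=np.arange(-.14,-.075,.0005)+s
    p=cv2.GaussianBlur(prof(I,y,np.arange(-.004,.0045,.001),.06).mean(1).astype(np.float32).reshape(1,-1),(0,0),2).ravel()
    a=np.argmin(p[44:70])+44; b=np.argmin(p[74:98])+74; return (y[a]*1e3).round(1),(y[b]*1e3).round(1),((b-a)*.5)
for n,im,s in (('top0',cv2.imread('pics/top0.png'),0),('t3',cv2.imread('pics/t3.png'),.048),('t4',A,.054),('t5',cv2.imread('pics/t5.png'),.054),('now',B,.054)): print(n,mins(im,s))
E
python3 tq.py pics/t6.png
```

```text
[ 0.5773 -0.2083  0.1559] [0.92 4.11 3.78] 20.775
plate top 5.204170427930421e-15 0.998
far edge 5.204170427930421e-15 0.997
rod 3.250000000000008 0.972
top0 (np.float64(-112.5), np.float64(-95.5), np.float64(17.0))
t3 (np.float64(-64.5), np.float64(-48.5), np.float64(16.0))
t4 (np.float64(-58.5), np.float64(-43.0), np.float64(15.5))
t5 (np.float64(-57.5), np.float64(-43.0), np.float64(14.5))
now (np.float64(-55.0), np.float64(-43.0), np.float64(12.0))
```

Pad is at about 5 mm. One more 6 mm step.

Call:
play_rows(delta_rot=[[0,0,0],[0,0,0],[0,0,0],[0,0,0]], xyz=[[0,-0.001,-0.003],[0,-0.002,-0.006],[0,-0.002,-0.006],[0,-0.002,-0.006]], jaw=[0,0,0,0])

```text
clock: 21.28
tool_pos: [0.5773, -0.2103, 0.1499]
tool_rot: [3.141, 0.0, 1.47]
ft_force: [-0.8, 4.3, 4.5]
opening: 0.0001
gripper_force: 2.5
```

```bash
python3 tq.py pics/t7.png; python3 tm2.py | tail -1; python3 -c "
from h import *
f=optics.grab_frame('scene');a=cv2.resize(f['image'][190:330,230:400],None,fx=3,fy=3,interpolation=cv2.INTER_CUBIC)
b=cv2.resize(cv2.imread('pics/t7.png')[205:265,245:415],None,fx=3,fy=3,interpolation=cv2.INTER_CUBIC)
cv2.imwrite('pics/fin.png',np.vstack([b,a]))"
```

```text
[ 0.5773 -0.2103  0.1499] [0.29 3.61 4.52] 21.425
plate top 0.7500000000000059 0.982
far edge 0.7500000000000059 0.99
rod 4.75000000000001 0.955
top0 (np.float64(-112.5), np.float64(-95.5), np.float64(17.0))
t3 (np.float64(-64.5), np.float64(-48.5), np.float64(16.0))
t4 (np.float64(-58.5), np.float64(-43.0), np.float64(15.5))
t5 (np.float64(-57.5), np.float64(-43.0), np.float64(14.5))
now (np.float64(-53.5), np.float64(-41.5), np.float64(12.0))
top box (array([ 0.6108,  0.0907, -0.1005,  0.0747]), np.float64(0.09))
```

View pics/fin.png

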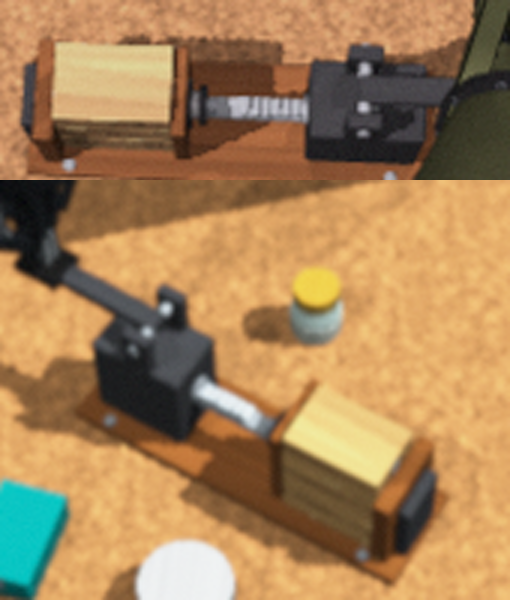

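The final-state crop shows the column square and touching the fixed jaw, with the plate on its other side. The column slid about 1 mm more, so pad is still around 5–7 mm. I'll take a 4 mm step with a finer measurement.

Call:
play_rows(delta_rot=[[0,0,0],[0,0,0],[0,0,0],[0,0,0]], xyz=[[0,0,-0.002],[0,-0.001,-0.004],[0,-0.001,-0.004],[0,-0.001,-0.004]], jaw=[0,0,0,0])

```text
clock: 22.08
tool_pos: [0.5772, -0.2113, 0.1458]
tool_rot: [3.142, 0.0, 1.47]
ft_force: [1.1, 3.7, 5.5]
opening: -0.0001
gripper_force: 2.6
```

```bash
cat > tr.py <<'E'
from h import *
import sys
Fz=[];Is=[]
for i in range(5): K=optics.grab_frame('top'); s=bot.read_state(); Fz.append(s['ft_force']); Is.append(K['image'].astype(np.float32))
B=np.mean(Is,0); cv2.imwrite(sys.argv[1],B.astype(np.uint8))
print(np.round(s['tool_pos'],4),np.mean(Fz,0).round(2),s['clock'])
g=np.array([.606,.0775,0]);Y=np.array([.1045,.9945,0])
X=np.array([.9945,-.1045,0])
def prof(I,y,xs,z):
    P=np.array([g+Y*yy+X*x+[0,0,z] for yy in y for x in xs]); u=proj(K,P).astype(np.float32)
    return cv2.remap(I,u[:,:1],u[:,1:],cv2.INTER_CUBIC).reshape(-1)
R=cv2.imread('pics/t4.png').astype(np.float32)
feats=(('collar',-.064,-.052,np.arange(-.01,.0105,.001),.06,.054),('plate back edge',-.048,-.036,np.arange(-.028,-.012,.001),.10,.054),('plate top',-.05,-.038,np.arange(-.026,.027,.002),.111,.054),('column/far jaw',.05,.066,np.arange(-.026,.027,.002),.118,.054))
for n in ('top0','t3','t5','t6','t7','now'):
    I=B if n=='now' else cv2.imread(f'pics/{n}.png').astype(np.float32); o={'top0':-.054,'t3':-.006}.get(n,0); out=[]
    for nm,lo,hi,xs,z,_ in feats:
        y=np.arange(lo,hi,.0005); a=prof(R,y,xs,z); S=np.arange(-.006,.012,.0001)+o
        c=[np.corrcoef(a,prof(I,y+d,xs,z))[0,1] for d in S]; i=int(np.argmax(c)); out.append(f'{nm} {S[i]*1e3:.1f} ({c[i]:.2f})')
    print(n,out)
E
python3 tr.py pics/t8.png
```

```text
[ 0.5772 -0.2113  0.1459] [-0.    3.25  5.17] 22.325
top0 ['collar -53.7 (0.96)', 'plate back edge -51.3 (0.97)', 'plate top -51.1 (0.92)', 'column/far jaw -42.1 (0.52)']
t3 ['collar -5.9 (0.98)', 'plate back edge -5.8 (0.99)', 'plate top -6.0 (0.99)', 'column/far jaw -6.1 (0.91)']
t5 ['collar 1.6 (0.98)', 'plate back edge 0.0 (1.00)', 'plate top 0.0 (1.00)', 'column/far jaw 0.0 (1.00)']
t6 ['collar 3.6 (0.99)', 'plate back edge 0.3 (0.99)', 'plate top 0.2 (1.00)', 'column/far jaw 0.1 (1.00)']
t7 ['collar 5.2 (0.99)', 'plate back edge 1.1 (0.99)', 'plate top 0.9 (0.99)', 'column/far jaw 0.7 (0.99)']
now ['collar 6.5 (0.97)', 'plate back edge 1.1 (0.99)', 'plate top 1.0 (0.99)', 'column/far jaw 0.7 (0.99)']
```

Pad is 8 mm by the images and at most about 10.5 mm by the lever kinematics, both inside the 5–12.5 mm window. The column no longer moves, so it is pinned, and I'm handing in.

```bash
python3 -c "
from workcell import bot
print(bot.sign_off())"
```

```text
the job is handed in; nothing more can be done
None
```

I handed the job in at about 22 s of the 64 s: the three boxes stand in one square column pinned against the fixed jaw, the trigger is still held down, and the sprung plate is pushed in by roughly 8 mm (about 10.5 mm at most by the trigger's lever); the verdict was not shown.

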